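Put the blue thread spool back into the spring-flap rack

TASK

Put the blue thread spool back into the wooden spool rack: slide it upright through the yellow spring flap at the rack's mouth, not lifting it over the flap or walls, until it stands wholly inside and the flap has swung fully shut behind it. Leave the red spool standing where it is.

Things in the scene. Friction and masses are not known exactly. Their poses are not given: they have to be found in the camera images.
- blue_mid (a point): The blue thread spool to put away: an upright cylinder 52 mm in diameter, 106 mm tall, blue thread between white end discs, about 0.16 kg, loose on the bench, nothing within 60 mm of its side. The point is its centre, 53 mm above its underside; z is up its axis. Gripped at its centre or up to 20 mm higher, the fingertips stay above the rack's walls.
- red_mid (a point): The bystander: a spool of the same size and weight with red thread, standing upright on the bench, like the blue one to the left (+y) of the rack. The point is its centre, 53 mm up. It is to stay where it is.
- gate (a point): Mouth of the fixed wooden rack, on the bench at the middle of the shut flap; x points level into the bay, y left, z up. The bay is open above, floored by the bench, 80 mm wide, back wall at x = 165 mm. Walls 26 mm high, 8 mm thick. Flared wings reach to x = -46 mm, there 115 mm apart; the bench before them is free. A 26 mm high bobbin tray adjoins at -y, out to y = -111 mm.
- flap (a joint): Yellow flap across the mouth, 75 mm long, 4 thick, top 24 mm up, on an upright hinge at y = +38 mm. 0 rad shut, growing as it swings into the bay, 1.5 along the left wall. Opens inwards only; a weak spring (1 to 2 N on the spool) shuts it in 0.3 s once nothing is in its sweep. A spool on the bay's middle line is clear of it with its centre 97 mm past the mouth, and meets the back wall at 139 mm.

How it is judged:
At the end, for the whole second after the job is handed in: The blue spool stands upright (within 6 degrees) on the bench inside the bay, between its walls and beyond the flap; the flap is shut (within 0.08 rad); the red spool stands within 30 mm of where it was (x of blue_mid in the frame of gate between 0.06 and 0.145 m and y of blue_mid in the frame of gate between -0.02 and 0.02 m and height (world z) of blue_mid below 0.058 m and angle between blue_mid's own z axis and vertical below 0.1 rad and value of joint flap below 0.08 rad and angle between red_mid's own z axis and vertical below 0.2 rad and distance of red_mid from where it was at the start of the episode below 0.03 m); the robot touches nothing.
It fails at once if The blue spool is lifted over the flap or walls: its underside more than 22 mm above the bench while its centre is over the bay (height (world z) of blue_mid above 0.075 m and x of blue_mid in the frame of gate between 0 and 0.165 m and y of blue_mid in the frame of gate between -0.04 and 0.04 m).
It fails at once if The red spool is knocked away or carried off: more than 30 mm from where it was (distance of red_mid from where it was at the start of the episode above 0.03 m).
It fails at once if The blue spool is tipped by more than about 30 degrees (angle between blue_mid's own z axis and vertical above 0.52 rad).
It also fails if it takes over 42 s, if anything falls off the work surface, if the arm or the gripper's body presses on something with over 40 N, if the wrist force passes 120 N, or if a joint passes its speed limit or range.

ROBOT

A 6-joint arm with a two-finger parallel gripper is mounted at the origin on the work surface. World frame = base frame: x ahead of the robot, y to its left, z up, the work surface at z = 0. Lengths are in m, angles in rad, forces in N, time in s.
With the tool pointing down it reaches from about 0.375 to 0.9 m from the base axis. Payload 3.1 kg.
Tool frame: the origin (TCP) lies midway between the tips of the shut fingers; the grasp point (between the pads) lies robot.tcp_to_grasp behind it (robot.tcp_to_grasp is the distance from the TCP to the grasp point, in m); z points along the fingers, y is the direction in which the jaws open and shut (so a half turn about z gives the same grasp; the last joint's range is limited). The gripper opens to 87 mm and grips with 3 to 60 N. Pads are 19 mm wide; open, the fingers measure 117 mm over their backs; the gripper's body (75 mm by 190 mm) begins 51 mm behind the grasp point.
Start: joints at [-0.178, 0.527, 1.433, -0, 1.181, -0.178], TCP at [0.625, 0, 0.223] pointing down, gripper open.
Joint ranges: [-3.08, 3.08], [-0.75, 2.2], [0.22, 2.44], [-1.43, 4.57], [0, 2.65], [-2.85, 2.85]. Speed limits (rad/s): [2.79, 2.79, 3.14, 3.14, 3.14, 3.14].

INTERFACE

Orientations are given as a unit quaternion [x, y, z, w].
In Python, from rig import robot, cams, nets gives the robot as it stands. The module is installed in compiled form; this text tells all that it offers.
- The arm moves only by the tool play_rows, never from a script. Its argument "commands" is a list of rows, each an object of numbers: "x", "y", "z": the shift along the tool's x, y, z in mm; "spin": the turn about the tool's z in rad. In form: [{"x": .., "y": .., "z": .., "spin": ..}, ...]. A call has 1 to 8 rows; each row shifts and turns the pose as measured when the row begins, along the tool's axes as they then stand; what a row does not reach is not made up. A row lasts 1/10 s, in which the tool goes at most 50 mm and 8.59 degrees, less where a joint would pass 70% of its speed; a pose out of reach is approached as far as the arm can. A call is refused whole if a number of a shift passes 50 or a number of a turn 0.15, either way. A call with a gripper value outside its range is refused whole. "grip" is the opening, from 0 (shut) to 1 (fully open), set as the call begins (left out, the last holds). The fingers move at their own pace and stop on an object; "newtons" is the grip in N (left out, the last holds). Time passes only in rows, so rows that do not move let the fingers close. It gives the time, the measured TCP pose, the force and the opening at its end, in the units of the state.
- robot.get_obs(): the state, without advancing time (a new reading comes with each control period).
- cams.camera(name): name is "scene" or "side" or "wrist"; returns a dict with "img" (420x560x3 uint8, red, green, blue), "fx", "fy", "cx", "cy" (pixels), "k1" (the pictures are not rectified: a ray, as slopes to the right and down, at radius r is drawn at 1 + k1 r^2 times it, then the intrinsics apply), "world_to_cam" (4x4, takes a point from world to camera coordinates); the wrist camera has in their place "mount" (4x4, takes a point from camera to tool coordinates, whose origin is the TCP and whose axes are the flange's). Camera axes: x right, y up, looking along -z (the intrinsics and any distortion apply to the point x, -y, -z); pixel columns grow to the right and rows downward; lengths in m; the calibration is good to about 2 mm. A picture is of the moment at which its call begins: read the wrist's pose just before it. There is no depth.
- robot.hand_in(): hands the job in, once; it reports no verdict.
Trained networks look in a picture, given as the dict that the camera call returned (one of the last four; its "shot" number tells which), for a name from the list of things; names that differ only in an ending like _2 or _b are one class to them, and where a whole thing is asked for, a point or a joint stands for the part that bears it (a point fixed in the world has none). Each returns a list of dicts, best first, with "conf" (0 to 1); they miss things now and then, are a little off and sometimes report something else, mostly with a low value. They report only what shows in the picture. A call takes as long as a camera call.
- nets.outline_of(picture, name): "region" (420x560 bool, what is visible of it) and "pixel" ([column, row] in pixels, amid what is visible of it).
The state is a dict: "time": time; "q": joint angles; "joint_velocities": joint speeds; "joint_torque": joint torques, N m; "position": TCP position; "tool_rot": TCP orientation; "ft_force": force on the tool from outside, world axes, zero at the start; "moment": the same for the moment, N m; "grip_width": finger opening in m.
Only numpy, scipy, OpenCV 4.12 (cv2) and the standard library are available. Lean on these libraries where they do the work, as an engineer would, in place of code of your own. Each camera call takes 0.05 s, during which the arm holds its last target.

## Working session

There is one attempt and no reset: what is moved stays moved. The work goes in short steps, Python scripts to look and compute and a tool call to move; the robot and the scene stay as the last step left them, time stands still between calls to the robot, and variables do not carry over. Pictures are saved under pics/ and viewed, and the job is handed in when it is done.

Besides the shell and the picture viewer there is one more tool, called after "Request:" as name([rows], argument=value, ...), one row to a line, values as JSON. play_rows: Moves the arm, as the interface text tells. Its arguments: {"type":"object","properties":{"commands":{"type":"array"},"grip":{"type":"number"},"newtons":{"type":"number"}},"required":["commands"]}

```bash
mkdir -p pics
python3 - <<'E'
from rig import robot,cams,nets
import cv2,numpy as np
o=robot.get_obs();print({k:np.round(v,4) for k,v in o.items()}, robot.tcp_to_grasp)
for n in("scene","side"):
    c=cams.camera(n);cv2.imwrite(f"pics/{n}0.png",c["img"][:,:,::-1])
    np.savez(f"{n}0.npz",**{k:v for k,v in c.items()})
    print(n,c["fx"],c["cx"],c["cy"],c["k1"],np.round(c["world_to_cam"],3).tolist())
    for t in("blue_mid","red_mid","flap","gate"):
        try:
            for r in nets.outline_of(c,t)[:2]:
                ys,xs=np.where(r["region"]);print(t,round(r["conf"],2),r["pixel"],xs.min(),xs.max(),ys.min(),ys.max())
        except Exception as e:print(t,e)
E
```

```text
{'time': np.float64(0.0), 'q': array([-0.1785,  0.5284,  1.4339, -0.    ,  1.1814, -0.1785]), 'joint_velocities': array([ 0.0004,  0.0009, -0.0012, -0.0004, -0.0005, -0.0008]), 'joint_torque': array([-5.00000e-04, -4.40045e+01, -1.76594e+01,  6.33000e-02,
        5.83000e-02, -2.00000e-04]), 'position': array([6.242e-01, 1.000e-04, 2.216e-01]), 'tool_rot': array([ 7.071e-01,  7.071e-01, -6.000e-04, -9.000e-04]), 'ft_force': array([-0.3873,  0.096 , -0.5277]), 'moment': array([-0.0384, -0.0204,  0.0026]), 'grip_width': np.float64(0.087)} 0.0187
scene 483.245975505829 288.57105801611993 207.38722910691683 -0.14476844271172262 [[-0.442, 0.897, -0.006, 0.176], [-0.612, -0.297, 0.733, 0.293], [0.656, 0.327, 0.68, -1.235], [0.0, 0.0, 0.0, 1.0]]
blue_mid 0.6 [353.3, 295.3] 333 374 259 329
red_mid 0.94 [392.5, 201.0] 372 408 171 236
flap 0.51 [212.7, 202.5] 197 229 194 210
gate 0.75 [174.7, 230.9] 108 253 178 279
side 537.1105412143551 283.9888967445696 212.42951465225573 -0.1415153268375641 [[0.952, -0.305, 0.019, -0.504], [0.204, 0.681, 0.704, -0.185], [-0.228, -0.666, 0.71, -0.765], [0.0, 0.0, 0.0, 1.0]]
blue_mid 0.67 [304.0, 147.0] 292 318 112 170
red_mid 0.69 [196.8, 166.8] 179 211 134 196
flap 0.72 [299.7, 299.9] 292 312 275 317
gate 0.28 [301.4, 144.8] 292 318 113 170
```

View pics/scene0.png

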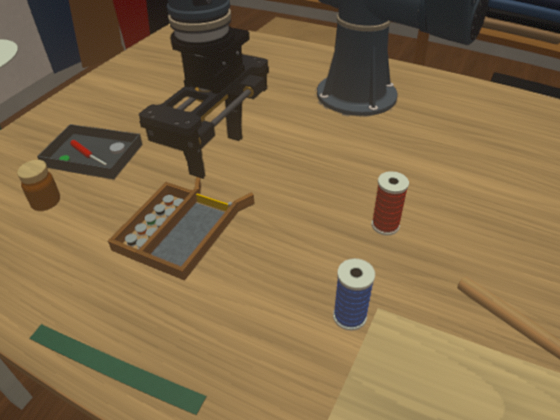

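View pics/side0.png

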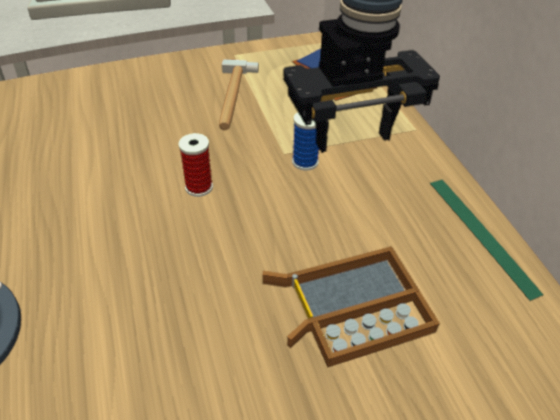

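```bash
cat > h.py <<'E'
import numpy as np,cv2
from scipy.optimize import least_squares
def proj(c,P):
    P=np.atleast_2d(P);W=c["world_to_cam"];q=P@W[:3,:3].T+W[:3,3]
    s=np.c_[q[:,0],-q[:,1]]/(-q[:,2:3]); r2=(s**2).sum(1,keepdims=True); s=s*(1+c["k1"]*r2)
    return s*[c["fx"],c["fy"]]+[c["cx"],c["cy"]]
def ray(c,uv):
    d=(np.array(uv,float)-[c["cx"],c["cy"]])/[c["fx"],c["fy"]]; s=d.copy()
    for _ in range(20): s=d/(1+c["k1"]*(s**2).sum())
    W=c["world_to_cam"];R=W[:3,:3]; return -R.T@W[:3,3], R.T@np.array([s[0],-s[1],-1])
def onz(c,uv,z):
    o,d=ray(c,uv);return o+d*(z-o[2])/d[2]
def cyl(x,y,r=.026,h=.106):
    a=np.linspace(0,2*np.pi,60);return np.r_[np.c_[x+r*np.cos(a),y+r*np.sin(a),0*a],np.c_[x+r*np.cos(a),y+r*np.sin(a),0*a+h]]
E
python3 - <<'E'
import numpy as np,cv2
from h import *
for n,b in(("scene",(95,170,170,115)),("side",(255,240,190,130))):
    c=dict(np.load(n+"0.npz"));x,y,w,h=b
    im=cv2.resize(c["img"][y:y+h,x:x+w],None,fx=4,fy=4,interpolation=cv2.INTER_CUBIC)
    for i in range(0,w,10):cv2.putText(im,str(x+i),(i*4,8),0,.3,(255,255,255));cv2.line(im,(i*4,10),(i*4,14),(255,255,255))
    for i in range(0,h,10):cv2.putText(im,str(y+i),(0,i*4+3),0,.3,(255,255,255))
    cv2.imwrite(f"pics/z_{n}.png",im[:,:,::-1])
E
```

```text
(no output)
```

View pics/z_scene.png

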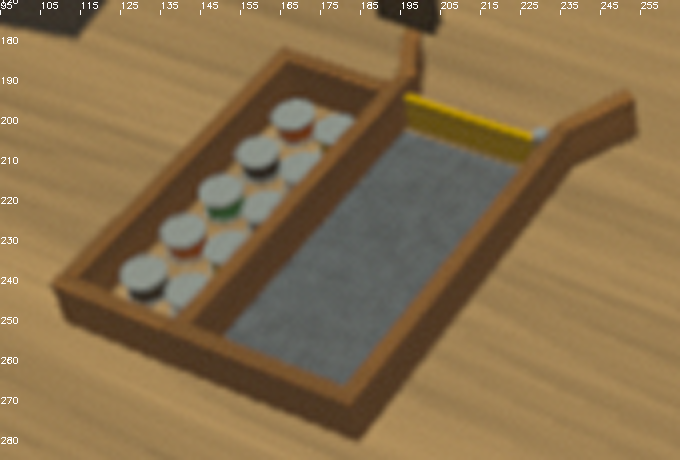

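View pics/z_side.png

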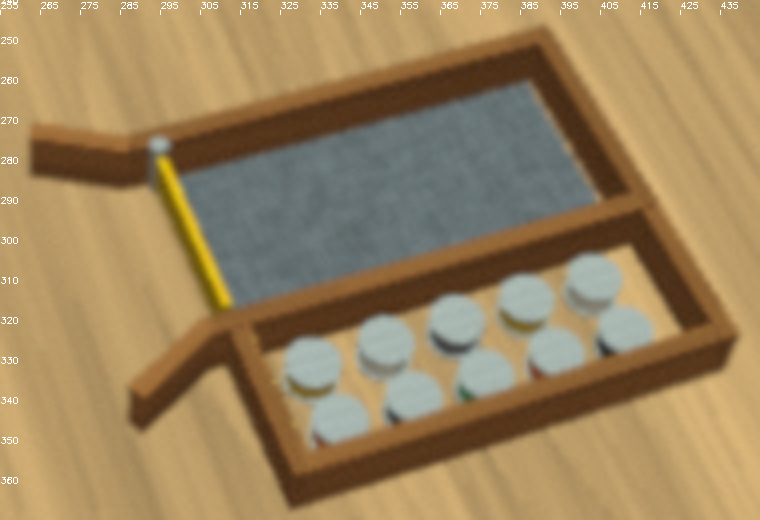

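```bash
cat > fit.py <<'E'
from h import *
C={n:dict(np.load(n+"0.npz")) for n in("scene","side")}
obs=[("scene",(.173,.048,.026),(183.7,270.8)),("scene",(.173,-.111,.026),(108.3,241.8)),
("scene",(0,-.037,.024),(196.3,194)),("scene",(0,.036,.024),(228.3,204.3)),
("side",(.173,.048,.026),(391.8,247)),("side",(.173,-.111,.026),(439.3,323.5)),
("side",(0,.034,.024),(295.5,280)),("side",(0,-.037,.024),(311,316.3)),("side",(0,-.111,.026),(328,358.5))]
def T(p,P):
    c,s=np.cos(p[2]),np.sin(p[2]);P=np.atleast_2d(P);return np.c_[p[0]+c*P[:,0]-s*P[:,1],p[1]+s*P[:,0]+c*P[:,1],P[:,2]]
def res(p):return np.concatenate([(proj(C[n],T(p,P))-uv).ravel() for n,P,uv in obs])
for n,P,uv in obs:print(n,P,onz(C[n],uv,P[2]).round(3))
s=least_squares(res,[.6,-.15,0],loss="soft_l1");print(s.x.round(4));print(res(s.x).reshape(-1,2).round(1))
from rig import nets,cams
for t in("blue_mid","red_mid"):
    M={}
    for n in C:
        c=cams.camera(n)
        M[n]=nets.outline_of(c,t)[0]["region"]
    est={}
    for names in(["scene"],["side"],["scene","side"]):
        def f(p):
            e=0
            for n in names:
                m=np.zeros((420,560),np.uint8);h=cv2.convexHull(proj(C[n],cyl(*p)).astype(np.float32))
                cv2.fillPoly(m,[np.round(h*16).astype(np.int32)],1,shift=4);m=m>0
                e+=(m!=M[n]).sum()
            return e
        from scipy.optimize import minimize
        n=names[0];ys,xs=np.where(M[n]);x0=onz(C[n],(xs.mean(),ys.mean()),.053)[:2]
        r=minimize(f,x0,method="Nelder-Mead",options=dict(initial_simplex=[x0,x0+[.01,0],x0+[0,.01]]))
        print(t,names,x0.round(4),r.x.round(4),r.fun,[M[k].sum() for k in names])
E
python3 fit.py
```

```text
scene (0.173, 0.048, 0.026) [ 0.697 -0.041  0.026]
scene (0.173, -0.111, 0.026) [ 0.703 -0.198  0.026]
scene (0, -0.037, 0.024) [ 0.529 -0.131  0.024]
scene (0, 0.036, 0.024) [ 0.527 -0.061  0.024]
side (0.173, 0.048, 0.026) [ 0.699 -0.047  0.026]
side (0.173, -0.111, 0.026) [ 0.702 -0.204  0.026]
side (0, 0.034, 0.024) [ 0.527 -0.064  0.024]
side (0, -0.037, 0.024) [ 0.527 -0.133  0.024]
side (0, -0.111, 0.026) [ 0.526 -0.207  0.026]
[ 0.5266 -0.096   0.019 ]
[[-2.2 -0.1]
 [-1.6 -1.7]
 [-0.3 -0.8]
 [ 0.6 -0.3]
 [-0.8 -1.1]
 [-0.1  0. ]
 [-0.9 -0.6]
 [-0.1 -0.2]
 [ 2.1 -0.5]]
blue_mid ['scene'] [0.6405 0.2255] [0.6433 0.2273] 262.0 [np.int64(2186)]
blue_mid ['side'] [0.6364 0.2158] [0.6382 0.2193] 452.0 [np.int64(1209)]
blue_mid ['scene', 'side'] [0.6405 0.2255] [0.6422 0.2251] 672.0 [np.int64(2186), np.int64(1209)]
red_mid ['scene'] [0.4248 0.2126] [0.4274 0.2122] 119.0 [np.int64(1745)]
red_mid ['side'] [0.4299 0.2178] [0.4293 0.2154] 77.0 [np.int64(1721)]
red_mid ['scene', 'side'] [0.4248 0.2126] [0.4289 0.2133] 217.0 [np.int64(1745), np.int64(1721)]
```

Request:
play_rows([
  {"x": 45,"y": 8},
  {"x": 45,"y": 8},
  {"x": 45},
  {"x": 45},
  {},
  {},
])

```text
invalid input
```

```bash
cat > look.py <<'E'
import sys
from rig import robot,cams,nets
from h import *
from scipy.spatial.transform import Rotation as R
from scipy.optimize import minimize
tag=sys.argv[1]
o=robot.get_obs();print(o["position"].round(4),o["tool_rot"].round(4),o["ft_force"].round(1),o["grip_width"])
def wrist():
    o=robot.get_obs();c=cams.camera("wrist")
    T=np.eye(4);T[:3,:3]=R.from_quat(o["tool_rot"]).as_matrix();T[:3,3]=o["position"]
    c["world_to_cam"]=np.linalg.inv(T@c["mount"]);return c
for n in sys.argv[2:]:
    c=wrist() if n=="wrist" else cams.camera(n)
    cv2.imwrite(f"pics/{n}_{tag}.png",c["img"][:,:,::-1]);np.savez(f"{n}_{tag}.npz",**c)
    for t in("blue_mid","red_mid"):
        r=nets.outline_of(c,t)
        if not r: print(n,t,None);continue
        M=r[0]["region"];ys,xs=np.where(M)
        def f(p):
            m=np.zeros((420,560),np.uint8);h=cv2.convexHull(proj(c,cyl(*p)).astype(np.float32))
            cv2.fillPoly(m,[np.round(h*16).astype(np.int32)],1,shift=4);return ((m>0)!=M).sum()
        x0=onz(c,(xs.mean(),ys.mean()),.053)[:2]
        s=minimize(f,x0,method="Nelder-Mead",options=dict(initial_simplex=[x0,x0+[.01,0],x0+[0,.01]]))
        print(n,t,round(r[0]["conf"],2),s.x.round(4),s.fun,M.sum(),xs.min(),xs.max(),ys.min(),ys.max())
E
python3 look.py 1 wrist side scene
```

```text
[0.625  0.     0.2226] [0.7071 0.7071 0.     0.    ] [-0.7 -0.1  0.3] 0.08709411760652155
wrist blue_mid None
wrist red_mid None
side blue_mid 0.86 [0.6449 0.2268] 421.0 1201 292 318 113 170
side red_mid 0.72 [0.4307 0.2148] 104.0 1694 179 212 133 196
scene blue_mid 0.67 [0.6441 0.2243] 216.0 2240 334 374 260 329
scene red_mid 0.69 [0.4288 0.2131] 114.0 1751 372 408 172 235
```

View pics/wrist_1.png

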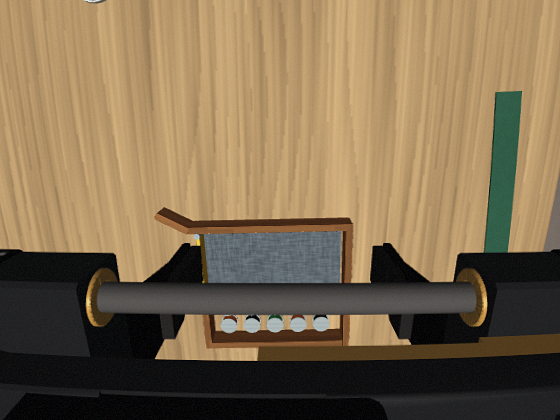

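The wrist view shows the rack with its back-left corner at about (351,218) and the tray's back-right corner near (347,346). The move was refused, so I'll give every field in each row.

Request:
play_rows([
  {"x": 45,"y": 8,"z": 0,"spin": 0},
  {"x": 45,"y": 8,"z": 0,"spin": 0},
  {"x": 45,"y": 0,"z": 0,"spin": 0},
  {"x": 45,"y": 0,"z": 0,"spin": 0},
  {"x": 0,"y": 0,"z": 0,"spin": 0},
])

```text
time: 1.85
position: [0.6437, 0.1833, 0.2224]
tool_rot: [0.71, 0.705, 0.001, 0.001]
ft_force: [-0.5, -0.4, -0.6]
grip_width: 0.0872
```

```bash
python3 look.py 2 wrist scene
python3 - <<'E'
from h import *
c=dict(np.load("wrist_1.npz"))
for uv in((351,218),(347,346),(210,347),(202,234),(193,222)):print(uv,onz(c,uv,.026).round(4))
E
```

```text
[0.6437 0.1833 0.2224] [0.7095 0.7047 0.0009 0.0008] [-0.5 -0.4 -0.6] 0.08717418443342133
wrist blue_mid 0.55 [0.6439 0.225 ] 154.0 3314 254 317 118 184
wrist red_mid 0.93 [0.4284 0.2124] 217.0 5658 3 117 132 201
scene blue_mid 0.7 [0.643 0.226] 157.0 2294 333 374 259 329
scene red_mid 0.96 [0.4283 0.2141] 189.0 1665 372 407 172 235
(351, 218) [ 0.6956 -0.0385  0.026 ]
(347, 346) [ 0.7    -0.2042  0.026 ]
(210, 347) [ 0.5307 -0.2058  0.026 ]
(202, 234) [ 0.5321 -0.0569  0.026 ]
(193, 222) [ 0.5232 -0.0429  0.026 ]
```

View pics/wrist_2.png

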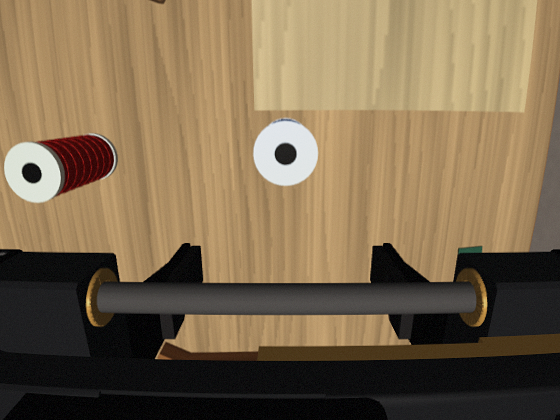

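Blue shows at (285,153), centred between the fingers sideways, at about (0.644, 0.225); red is at (0.428, 0.213). All the views agree.

Request:
play_rows([
  {"x": 42,"y": 0,"z": 0,"spin": 0},
  {"x": 0,"y": 0,"z": 0,"spin": 0},
  {"x": 0,"y": 0,"z": 45,"spin": 0},
  {"x": 0,"y": 0,"z": 45,"spin": 0},
  {"x": 0,"y": 0,"z": 0,"spin": 0},
])

```text
time: 2.65
position: [0.65, 0.2103, 0.1336]
tool_rot: [0.716, 0.698, 0.002, 0.005]
ft_force: [-0.9, -0.3, -0.7]
grip_width: 0.0871
```

Request:
play_rows([
  {"x": 15,"y": -6,"z": 0,"spin": -0.025},
  {"x": 0,"y": 0,"z": 0,"spin": 0},
])

```text
time: 2.85
position: [0.6453, 0.2243, 0.1355]
tool_rot: [0.708, 0.706, 0.003, 0.005]
ft_force: [0.1, -0.8, -0.3]
grip_width: 0.0871
```

Request:
play_rows([
  {"x": 0,"y": -1,"z": 25,"spin": 0},
  {"x": 0,"y": 0,"z": 25,"spin": 0},
  {"x": 0,"y": 0,"z": 25,"spin": 0},
  {"x": 0,"y": 0,"z": 10,"spin": 0},
  {"x": 0,"y": 0,"z": 0,"spin": 0},
])

```text
time: 3.35
position: [0.6554, 0.2265, 0.0629]
tool_rot: [0.707, 0.707, 0.013, 0.012]
ft_force: [-0.3, -1.2, 0.3]
grip_width: 0.087
```

```bash
python3 look.py 3 scene side wrist
```

```text
[0.6554 0.2265 0.0629] [0.7068 0.7072 0.0128 0.0125] [-0.3 -1.2  0.3] 0.08698968263508097
scene blue_mid 0.72 [0.6439 0.2242] 1767.0 678 337 371 260 329
scene red_mid 0.6 [0.3711 0.2246] 1611.0 119 399 409 177 195
side blue_mid 0.8 [0.6445 0.2295] 110.0 1511 292 321 111 169
side red_mid 0.68 [0.4292 0.2153] 89.0 1706 178 212 133 196
wrist blue_mid 0.98 [0.6431 0.2255] 5538.0 11851 195 322 189 360
wrist red_mid 0.46 [0.6435 0.2252] 5336.0 12103 195 322 189 360
```

View pics/scene_3.png

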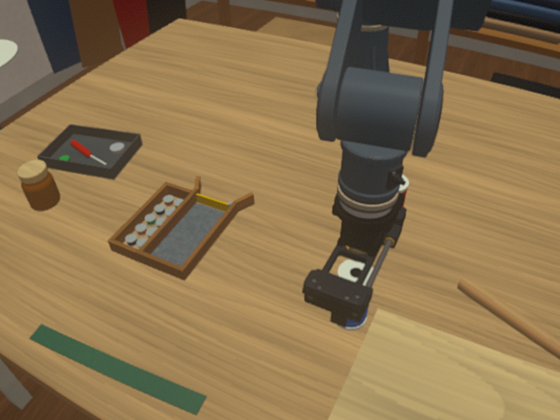

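Descending fast tilted the tool by 0.036 rad and shifted it 12 mm in x. I'll check whether going back up undoes this, then come down slowly.

Request:
play_rows([
  {"x": 0,"y": 0,"z": -25,"spin": 0},
  {"x": 0,"y": 0,"z": -25,"spin": 0},
  {"x": 0,"y": 0,"z": -25,"spin": 0},
  {"x": 0,"y": 0,"z": 0,"spin": 0},
])

```text
time: 4.2
position: [0.6517, 0.2261, 0.1392]
tool_rot: [0.707, 0.707, 0.012, 0.012]
ft_force: [0.2, 0.1, 0.7]
grip_width: 0.0869
```

Request:
play_rows([
  {"x": 0,"y": 0,"z": 0,"spin": 0},
  {"x": 0,"y": 0,"z": 0,"spin": 0},
  {"x": 0,"y": 0,"z": 0,"spin": 0},
  {"x": 0,"y": 0,"z": 0,"spin": 0},
])

```text
time: 4.6
position: [0.6497, 0.2257, 0.136]
tool_rot: [0.707, 0.707, 0.01, 0.01]
ft_force: [-0.5, -0.0, -0.0]
grip_width: 0.0872
```

```bash
python3 -c "
from rig import robot;o=robot.get_obs();print(o['position'].round(4),o['tool_rot'].round(4))"
```

```text
[0.6497 0.2257 0.136 ] [0.707  0.7071 0.0096 0.0102]
```

Request:
play_rows([
  {"x": 0,"y": 0,"z": -45,"spin": 0},
  {"x": 0,"y": 0,"z": -45,"spin": 0},
  {"x": 0,"y": 0,"z": 0,"spin": 0},
])

```text
time: 4.9
position: [0.645, 0.2252, 0.2225]
tool_rot: [0.707, 0.707, 0.005, 0.007]
ft_force: [0.6, 0.1, 0.7]
grip_width: 0.0871
```

```bash
python3 -c "
from rig import robot;o=robot.get_obs();print(o['position'].round(4),o['tool_rot'].round(4))"
```

```text
[0.645  0.2252 0.2225] [0.7071 0.7071 0.0048 0.0068]
```

Request:
play_rows([
  {"x": 0,"y": 0,"z": 10,"spin": 0},
  {"x": 0,"y": 0,"z": 10,"spin": 0},
  {"x": 0,"y": 0,"z": 10,"spin": 0},
  {"x": 0,"y": 0,"z": 10,"spin": 0},
  {"x": 0,"y": 0,"z": 10,"spin": 0},
  {"x": 0,"y": 0,"z": 10,"spin": 0},
  {"x": 0,"y": 0,"z": 10,"spin": 0},
  {"x": 0,"y": 0,"z": 10,"spin": 0},
])

```text
time: 5.7
position: [0.642, 0.224, 0.1285]
tool_rot: [0.707, 0.707, -0.0, 0.003]
ft_force: [-0.1, 0.2, 0.4]
grip_width: 0.0872
```

```bash
python3 -c "
from rig import robot;o=robot.get_obs();print(o['position'].round(4),o['tool_rot'].round(4))"
```

```text
[0.642  0.224  0.1285] [ 7.072e-01  7.070e-01 -3.000e-04  3.300e-03]
```

Request:
play_rows([
  {"x": 0,"y": 0,"z": 12,"spin": 0},
  {"x": 0,"y": 1,"z": 12,"spin": 0},
  {"x": 0,"y": 0,"z": 12,"spin": 0},
  {"x": 0,"y": 1,"z": 12,"spin": 0},
  {"x": 0,"y": 0,"z": 12,"spin": 0},
  {"x": 0,"y": 0,"z": 10,"spin": 0},
])

```text
time: 6.3
position: [0.6448, 0.2236, 0.0522]
tool_rot: [0.707, 0.707, 0.0, 0.004]
ft_force: [-1.0, -0.1, -0.1]
grip_width: 0.0869
```

```bash
python3 -c "
from rig import robot;o=robot.get_obs();print(o['position'].round(4),o['tool_rot'].round(4))"
```

```text
[0.6448 0.2236 0.0522] [0.7072 0.707  0.     0.0035]
```

Request:
play_rows([
  {"x": 0.5,"y": 0,"z": 3,"spin": 0},
  {"x": 0.5,"y": 0,"z": 0,"spin": 0},
  {"x": 0,"y": 0,"z": 0,"spin": 0},
  {"x": 0,"y": 0,"z": -1,"spin": 0},
  {"x": 0,"y": 0,"z": -1,"spin": 0},
  {"x": 0,"y": 0,"z": -1,"spin": 0},
], grip=0, newtons=25)

```text
time: 6.9
position: [0.6446, 0.2248, 0.0514]
tool_rot: [0.707, 0.707, -0.0, 0.003]
ft_force: [-0.4, 0.3, -1.5]
grip_width: 0.0515
```

```bash
python3 look.py 4 side; python3 -c "
import cv2;i=cv2.imread('pics/side_4.png')[60:220,220:420];cv2.imwrite('pics/side4z.png',cv2.resize(i,None,fx=3,fy=3))"
```

```text
[0.6446 0.2248 0.0514] [ 7.071e-01  7.071e-01 -3.000e-04  3.300e-03] [-0.4  0.3 -1.5] 0.05153024057679067
side blue_mid 0.93 [0.6472 0.232 ] 307.0 1292 292 321 109 168
side red_mid 0.87 [0.4297 0.2143] 66.0 1742 179 212 133 196
```

View pics/side4z.png

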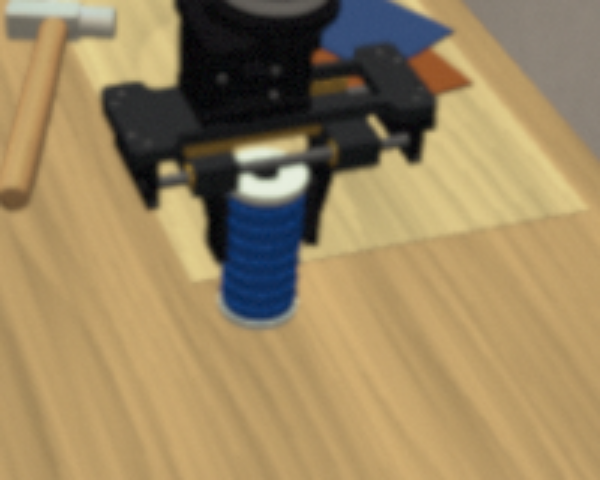

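Request:
play_rows([
  {"x": 0,"y": 0,"z": -12,"spin": 0},
  {"x": 0,"y": 0,"z": -12,"spin": 0},
  {"x": 0,"y": 0,"z": -12,"spin": 0},
  {"x": -10,"y": -8,"z": -3,"spin": 0},
  {"x": -20,"y": -15,"z": -1,"spin": 0},
  {"x": -20,"y": -15,"z": -1,"spin": 0},
  {"x": -20,"y": -15,"z": -1,"spin": 0},
  {"x": -20,"y": -15,"z": -1,"spin": 0},
])

```text
time: 7.85
position: [0.5754, 0.1326, 0.1012]
tool_rot: [0.706, 0.709, 0.003, 0.006]
ft_force: [0.1, 0.2, -0.3]
grip_width: 0.0516
```

```bash
python3 -c "
from rig import robot;o=robot.get_obs();print(o['position'].round(4),o['tool_rot'].round(4),o['grip_width'])"
```

```text
[0.5754 0.1326 0.1012] [0.7055 0.7086 0.0026 0.0059] 0.05160851251823368
```

Request:
play_rows([
  {"x": -18,"y": -16,"z": -1,"spin": 0},
  {"x": -18,"y": -16,"z": -1,"spin": 0},
  {"x": -18,"y": -16,"z": -1,"spin": 0},
  {"x": -18,"y": -16,"z": -1,"spin": 0},
  {"x": -18,"y": -16,"z": -1,"spin": 0},
  {"x": -18,"y": -16,"z": -1,"spin": 0},
  {"x": -18,"y": -16,"z": -1,"spin": 0},
  {"x": -18,"y": -10,"z": -1,"spin": 0},
])

```text
time: 8.65
position: [0.4422, -0.0207, 0.1142]
tool_rot: [0.705, 0.709, 0.002, 0.008]
ft_force: [-0.5, -0.4, -1.0]
grip_width: 0.0516
```

```bash
python3 -c "
from rig import robot;o=robot.get_obs();print(o['position'].round(4),o['tool_rot'].round(4),o['grip_width'])"
```

```text
[ 0.4422 -0.0207  0.1142] [0.7055 0.7087 0.0023 0.0075] 0.05157133058096033
```

Request:
play_rows([
  {"x": -18,"y": 0,"z": 3,"spin": 0},
  {"x": -18,"y": 0,"z": 5,"spin": 0},
  {"x": -18,"y": 0,"z": 5,"spin": 0},
  {"x": -18,"y": 0,"z": 5,"spin": 0},
  {"x": -2,"y": 0,"z": 8,"spin": 0},
  {"x": 0,"y": 0,"z": 8,"spin": 0},
  {"x": 0,"y": 0,"z": 6,"spin": 0},
  {"x": 0,"y": 0,"z": 0,"spin": 0},
])

```text
time: 9.45
position: [0.4367, -0.0995, 0.0772]
tool_rot: [0.707, 0.707, 0.002, 0.009]
ft_force: [-0.5, -0.0, -1.1]
grip_width: 0.0516
```

```bash
python3 look.py 5 side scene
```

```text
[ 0.4367 -0.0995  0.0772] [0.7071 0.707  0.0022 0.0089] [-0.5 -0.  -1.1] 0.05155257132705884
side blue_mid 0.67 [ 0.4421 -0.0824] 455.0 2065 222 263 257 325
side red_mid 0.67 [0.4189 0.2113] 1193.0 582 181 203 154 192
scene blue_mid 0.68 [ 0.4089 -0.1168] 564.0 943 221 247 121 178
scene red_mid 0.74 [0.4272 0.2134] 95.0 1822 372 408 170 236
```

View pics/side_5.png

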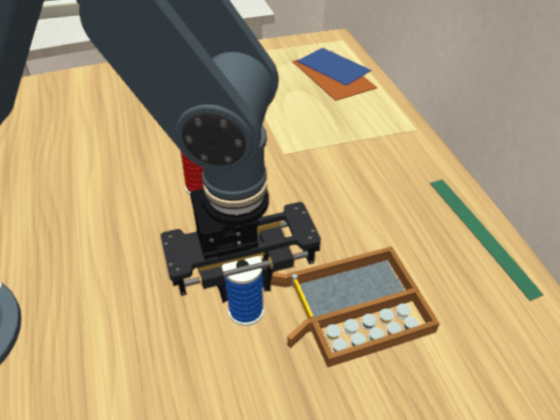

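View pics/scene_5.png

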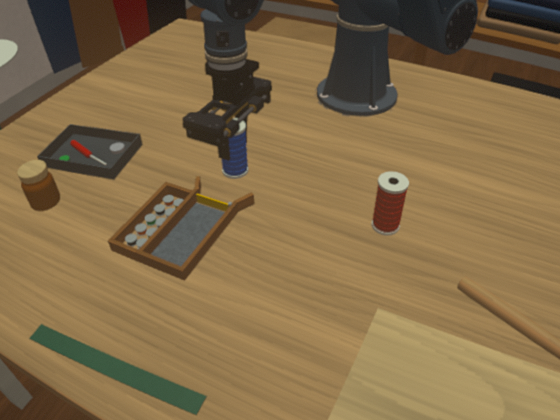

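Held upright in front of the mouth and lined up; red is untouched. Next I lower it.

Request:
play_rows([
  {"x": 2,"y": 1,"z": 6,"spin": 0},
  {"x": 2,"y": 1,"z": 6,"spin": 0},
  {"x": 1,"y": 1,"z": 5,"spin": 0},
  {"x": 0,"y": 0,"z": 2,"spin": 0},
])

```text
time: 10.15
position: [0.4422, -0.095, 0.0583]
tool_rot: [0.707, 0.707, 0.003, 0.011]
ft_force: [1.0, 0.7, -1.1]
grip_width: 0.0514
```

```bash
python3 -c "
from rig import robot;o=robot.get_obs();print(o['position'].round(4),o['tool_rot'].round(4),o['ft_force'])"
```

```text
[ 0.4422 -0.095   0.0583] [0.7069 0.7073 0.003  0.0113] [ 0.95757574  0.69517268 -1.07319062]
```

Request:
play_rows([
  {"x": 0,"y": 10,"z": 1,"spin": 0},
  {"x": 0,"y": 10,"z": 1,"spin": 0},
  {"x": 0,"y": 10,"z": 1,"spin": 0},
  {"x": 0,"y": 10,"z": 0,"spin": 0},
  {"x": 0,"y": 10,"z": 0,"spin": 0},
])

```text
time: 10.65
position: [0.4958, -0.0948, 0.0554]
tool_rot: [0.707, 0.707, 0.003, 0.011]
ft_force: [0.2, -0.3, -1.4]
grip_width: 0.0517
```

```bash
python3 -c "
from rig import robot;o=robot.get_obs();print(o['position'].round(4),o['tool_rot'].round(4),o['ft_force'])"
```

```text
[ 0.4958 -0.0948  0.0554] [0.7071 0.707  0.0028 0.0106] [ 0.21923307 -0.32056218 -1.43027496]
```

Request:
play_rows([
  {"x": 0,"y": 10,"z": 0,"spin": 0},
  {"x": 0,"y": 10,"z": 0,"spin": 0},
  {"x": 0,"y": 10,"z": 0,"spin": 0},
  {"x": 0,"y": 10,"z": 0,"spin": 0},
  {"x": 0,"y": 10,"z": 0,"spin": 0},
])

```text
time: 11.15
position: [0.5454, -0.0939, 0.0552]
tool_rot: [0.706, 0.708, -0.001, 0.006]
ft_force: [-2.1, -0.9, -1.5]
grip_width: 0.0515
```

```bash
python3 look.py 6 side scene
```

```text
[ 0.5454 -0.0939  0.0552] [ 7.060e-01  7.082e-01 -5.000e-04  6.200e-03] [-2.1 -0.9 -1.5] 0.051538161132522006
side blue_mid 0.75 [ 0.5462 -0.092 ] 798.0 1607 298 333 247 312
side red_mid 0.75 [0.4293 0.2154] 93.0 1705 179 212 133 196
scene blue_mid 0.9 [ 0.5445 -0.0963] 775.0 988 194 221 160 222
scene red_mid 0.8 [0.4256 0.2131] 173.0 1679 373 408 172 234
```

View pics/side_6.png

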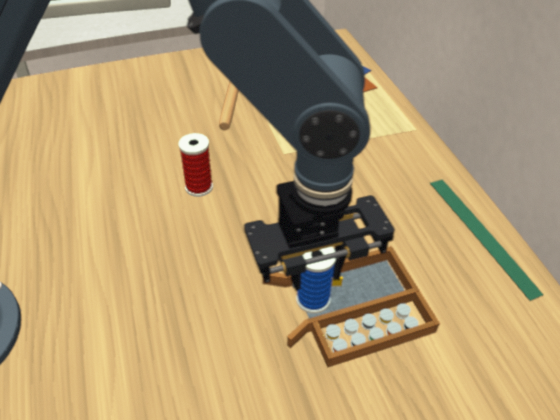

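View pics/scene_6.png

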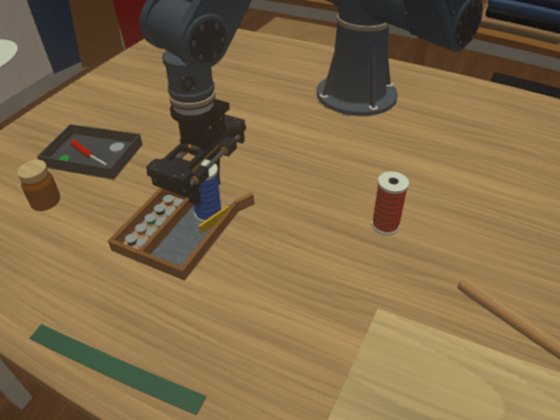

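The flap is opening inwards, tip at about (202,227) in the scene view, and the spool has entered between the wings. On to x ≈ 0.642.

Request:
play_rows([
  {"x": 0,"y": 10,"z": 0,"spin": 0},
  {"x": 0,"y": 10,"z": 0,"spin": 0},
  {"x": 0,"y": 10,"z": 0,"spin": 0},
  {"x": 0,"y": 10,"z": 0,"spin": 0},
  {"x": 0,"y": 10,"z": 0,"spin": 0},
  {"x": 0,"y": 10,"z": 0,"spin": 0},
])

```text
time: 12.05
position: [0.6074, -0.0926, 0.0556]
tool_rot: [0.707, 0.708, -0.0, 0.004]
ft_force: [-0.1, -0.1, -1.0]
grip_width: 0.0514
```

```bash
python3 -c "
from rig import robot;o=robot.get_obs();print(o['position'].round(4),o['tool_rot'].round(4),o['ft_force'])"
```

```text
[ 0.6074 -0.0926  0.0556] [ 7.066e-01  7.076e-01 -5.000e-04  4.400e-03] [-0.08105995 -0.13135028 -0.97314768]
```

Request:
play_rows([
  {"x": 0,"y": 10,"z": 0,"spin": 0},
  {"x": 0,"y": 10,"z": 0,"spin": 0},
  {"x": 0,"y": 10,"z": 1,"spin": 0},
  {"x": 0,"y": 7,"z": 1,"spin": 0},
  {"x": 0,"y": 0,"z": 1,"spin": 0},
])

```text
time: 12.55
position: [0.6513, -0.0917, 0.053]
tool_rot: [0.707, 0.708, 0.001, 0.006]
ft_force: [0.1, 0.5, -1.0]
grip_width: 0.0514
```

```bash
python3 look.py 7 side scene
```

```text
[ 0.6513 -0.0917  0.053 ] [0.7067 0.7075 0.0015 0.006 ] [ 0.1  0.5 -1. ] 0.05135938843383367
side blue_mid 0.97 [ 0.6533 -0.0915] 834.0 1497 359 402 232 295
side red_mid 0.85 [0.4292 0.2141] 100.0 1692 178 212 134 196
scene blue_mid 0.68 [ 0.6483 -0.0907] 743.0 1282 163 193 196 261
scene red_mid 0.69 [0.4297 0.2136] 153.0 1714 372 408 172 235
```

View pics/side_7.png

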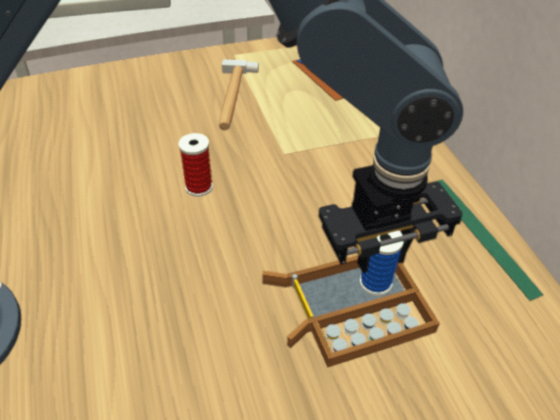

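View pics/scene_7.png

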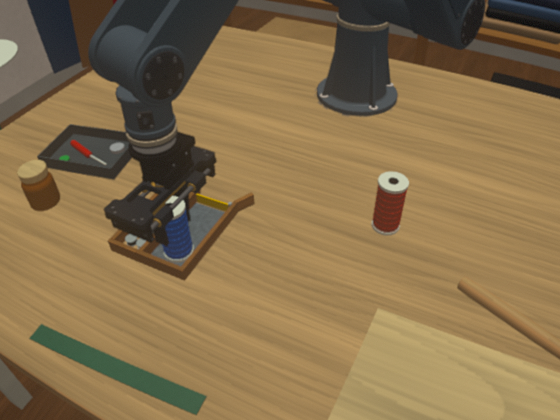

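The flap has already shut behind the spool (yellow bar back at (303,297) in the side view). Now I lower until it touches.

Request:
play_rows([
  {"x": 0,"y": -1,"z": 1,"spin": 0},
  {"x": 0,"y": -1,"z": 1,"spin": 0},
  {"x": 0,"y": -1,"z": 1,"spin": 0},
])

```text
time: 13.15
position: [0.6459, -0.0919, 0.0504]
tool_rot: [0.707, 0.707, 0.001, 0.005]
ft_force: [0.8, 0.7, 5.0]
grip_width: 0.0515
```

Request:
play_rows([
  {"x": 0,"y": 0,"z": 0,"spin": 0},
  {"x": 0,"y": 0,"z": -1,"spin": 0},
  {"x": 0,"y": 0,"z": -1,"spin": 0},
  {"x": 0,"y": 0,"z": -1,"spin": 0},
  {"x": 0,"y": 0,"z": -1,"spin": 0},
], grip=1)

```text
time: 13.65
position: [0.646, -0.0921, 0.0553]
tool_rot: [0.707, 0.707, 0.001, 0.006]
ft_force: [-0.4, -0.1, -0.1]
grip_width: 0.0822
```

```bash
python3 look.py 8 side wrist
```

```text
[ 0.646  -0.0921  0.0553] [0.707  0.7071 0.0012 0.0057] [-0.4 -0.1 -0.1] 0.08220246793023003
side blue_mid 0.56 [ 0.6463 -0.0916] 664.0 1661 357 398 233 295
side red_mid 0.85 [0.4291 0.2151] 63.0 1741 179 212 133 196
wrist blue_mid 0.86 [ 0.646  -0.0908] 7048.0 12555 218 357 188 360
wrist red_mid None
```

View pics/side_8.png

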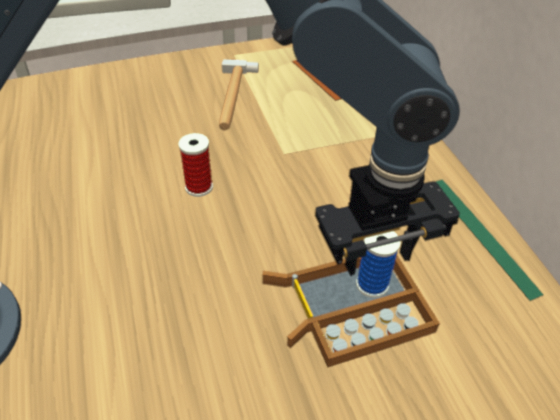

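Released; the spool is standing and the flap is shut. I'll lift straight up.

Request:
play_rows([
  {"x": 0,"y": 0,"z": -12,"spin": 0},
  {"x": 0,"y": 0,"z": -15,"spin": 0},
  {"x": 0,"y": 0,"z": -15,"spin": 0},
  {"x": 0,"y": 0,"z": -15,"spin": 0},
  {"x": 0,"y": 0,"z": -20,"spin": 0},
  {"x": 0,"y": 0,"z": -20,"spin": 0},
  {"x": 0,"y": 0,"z": -20,"spin": 0},
  {"x": 0,"y": 0,"z": -20,"spin": 0},
])

```text
time: 14.75
position: [0.6436, -0.0908, 0.203]
tool_rot: [0.707, 0.707, 0.001, 0.006]
ft_force: [0.4, -0.9, -0.6]
grip_width: 0.0868
```

Request:
play_rows([
  {"x": 0,"y": 0,"z": -10,"spin": 0},
  {"x": 0,"y": 0,"z": 0,"spin": 0},
])

```text
time: 14.95
position: [0.6457, -0.0912, 0.2196]
tool_rot: [0.707, 0.707, 0.003, 0.01]
ft_force: [0.2, -1.2, -0.4]
grip_width: 0.0869
```

```bash
python3 look.py 9 side scene wrist
```

```text
[ 0.6457 -0.0912  0.2196] [0.7069 0.7072 0.0034 0.0099] [ 0.2 -1.2 -0.4] 0.08685420577663136
side blue_mid 0.7 [0.4293 0.2147] 52.0 1775 178 212 133 196
side red_mid 0.63 [0.4301 0.2139] 82.0 1712 179 212 133 196
scene blue_mid None
scene red_mid 0.56 [0.4284 0.2139] 126.0 1731 372 408 171 235
wrist blue_mid 0.91 [ 0.6461 -0.0914] 139.0 3873 255 319 156 234
wrist red_mid None
```

View pics/side_9.png

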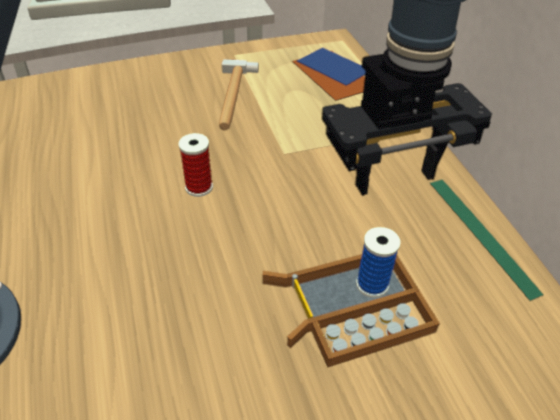

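View pics/scene_9.png

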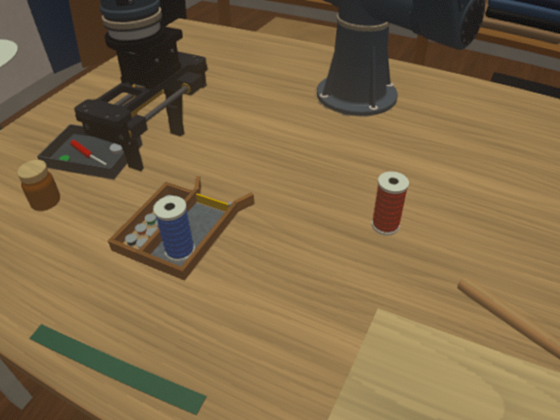

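Both views show blue upright in the bay (side (377,263), scene (174,230)), the flap shut, red where it was and the gripper clear. I'm handing in.

```bash
python3 -c "
from rig import robot;print(robot.hand_in())"
```

```text
the job is handed in; nothing more can be done
None
```

The blue spool is back in the rack, standing upright with the flap shut behind it, and I handed the job in at about 15 s. I gripped it front and back just above its centre and carried it to the rack's mouth. From there I slid it in 3–6 mm above the bench, lowered it until it touched, released it and lifted straight up.

**Last checks**
- **Blue spool:** the last wrist picture puts it at (0.646, -0.091). That is about 0.12 m past the mouth and within about 5 mm of the bay's middle line. It looks upright in the side and scene pictures.
- **Flap:** it looks fully shut in both pictures. I judged the angle by eye and did not measure it.
- **Red spool:** it measures at (0.429, 0.214), within about 2 mm of where it started.
- **Robot:** the gripper is open and clear, with its fingertips about 0.22 m up.

**What disagreed or went wrong**
- In the final side picture the network reported the red spool as blue. In the final scene picture it found no blue spool. Blue's position there rests on the wrist picture and on looking at the images.
- The cameras differ by up to about 6–8 mm on the rack's sideways position, so I used a value near the average.
- My first move was refused for missing fields. The first descent onto the blue spool went too fast and tilted the tool, so I backed up and came down slowly.

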